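# Lock a carving blank in its jig with the slide bolt

## Task

Lock the square wooden blank into the carving jig: pull the red knob out until it clicks and stays fully out, slide the blank along the channel until it is fully against the dark end stop, then push the knob fully home so that its bolt closes behind the blank. Leave the tools and other things on the bench where they are.

Things in the scene. Friction and masses are not known exactly. Their poses are not given: they have to be found in the camera images.
- jig: carving jig fixed to the bench: grey laminate bed, x -125..125, y -90..65 mm, top 20 mm above the bench. Origin on the bench under the channel's middle line; x along the channel to the dark end stop, y across it, away from the knob. The channel is 88 mm wide (y +-44) between pale rails 16 mm wide, tops 32 mm above the bench; its near (-x) end is open
- end_stop (a point): top edge, at mid-channel, of the face of the dark end stop: at x = 110, y = 0 of the jig, 42 mm above the bench; its frame is turned like the jig's
- housing_top (a point): middle of the top of the blue bolt housing: x = 20, y = -75 mm of the jig, 50 mm above the bench. The housing is 44 mm along x and spans y = -60 to -90. A brass detent cap, 14 mm across, stands on it up to 60 mm above the bench. The 12 mm steel bolt slides through the housing along y
- knob (a joint): travel of knob and bolt (m): 0 = fully home (bolt 35 mm into the channel, barring it at x = 20 mm of the jig), 0.045 = fully out (channel clear); grows as the knob is pulled along the jig's -y. A sprung detent holds each end: 5 to 6 N frees it; the force fades to mid-travel, past which it snaps on to the other end; left within 5 mm of the middle it may stay
- knob_head (a point): centre of the red mushroom knob head, a disc 36 mm in diameter, 18 mm thick along the jig's y, on a 12 mm steel stem, axis 34 mm above the bench; moves with the knob. At home it is at x = 20, y = -142 mm of the jig: inner face at y = -133, outer at -151, with 40 mm of bare stem between head and housing (37 mm to the brass collar)
- blank_center (a point): centre (half-way up) of the loose square blank: pale wood, 80 x 80 x 22 mm, about 90 g, dark leaf motif on top. It lies on the jig's bed in the channel, on the near (-x) side of the bolt, top 42 mm above the bench. Fully against the end stop its centre is at x = 70 and its near edge at x = 30 mm of the jig, 4 mm clear of the bolt
- gouge_a: carving gouge lying beside the jig's +y side: brown 105 mm square-rounded wooden handle 24 mm thick, brass ferrule, bright steel blade 100 mm long, narrow; leave alone. Origin on the table under the ferrule, x axis towards the blade
- gouge_b: like gouge_a but with a pale handle and a wider blade, lying farther out; leave alone
- strop: honing strop: dark wooden bar 50 x 150 x 16 mm with a red-brown top face, lying beyond the end stop of the jig; leave alone. Origin at the middle of its underside
- mallet: turned wooden carving mallet standing on its head, 80 mm across and 205 mm tall; leave alone. Origin at the middle of its underside
- oilstone: grey sharpening stone, 150 x 55 x 28 mm; leave alone. Origin at the middle of its underside
- oil: small bottle with black cap, 52 mm across, 120 mm tall; leave alone. Origin at the middle of its underside
- mug: blue ceramic mug, 80 mm across, 90 mm tall; leave alone. Origin at the middle of its underside
Mind the look-alikes: they are no part of the job. Of the things shaped like the part that bears blank_center, the wooden one is meant.

How it is judged:
On the way, in this order (a step that is already met when the one before it is completed fails the run):
1. the knob is pulled fully out (value of joint knob above 0.04 m and x of blank_center in the frame of jig below 0.03 m), for 0.2 s.
2. the blank is pushed along the channel fully against the end stop, the knob still out (value of joint knob above 0.04 m and x of blank_center in the frame of jig above 0.064 m and z of blank_center in the frame of jig between 0.028 and 0.034 m), for 0.2 s.
At the end, for the whole second after the job is handed in: the knob is fully home (within 4 mm), the blank lies flat on the bed at rest, against the end stop (its centre within 6 mm of the fully registered place along the channel) and square to it within 0.07 rad (value of joint knob below 0.004 m and x of blank_center in the frame of jig above 0.064 m and z of blank_center in the frame of jig between 0.028 and 0.034 m and angle between the x axis of jig and the x axis of blank_center, either way round below 0.07 rad and velocity of joint knob below 0.02 m/s); the robot touches nothing.
It fails at once if another thing on the bench is moved more than 30 mm (distance of any of gouge_a, gouge_b, strop, mallet, oilstone, oil, mug from where it was at the start of the episode above 0.03 m).
It also fails if it takes over 48 s, if anything falls off the work surface, if the arm or the gripper's body presses on something with over 40 N, if the wrist force passes 120 N, or if a joint passes its speed limit or range.

## Robot

A 6-joint arm with a two-finger parallel gripper is mounted at the origin on the work surface. World frame = base frame: x ahead of the robot, y to its left, z up, the work surface at z = 0. Lengths are in m, angles in rad, forces in N, time in s.
With the tool pointing down it reaches from about 0.275 to 0.825 m from the base axis. Payload 4.9 kg.
Tool frame: the origin (TCP) lies between the finger pads; the fingertips stand 19 mm ahead of it and the grasp point (between the pads) is the TCP (r.finger_overhang is the distance from the TCP to the fingertips, in m); z points along the fingers, y is the line along which they close (so a half turn about z gives the same grasp; the last joint's range is limited). The gripper opens to 85 mm and grips with 20 to 120 N. Pads are 22 mm wide; open, the fingers measure 114 mm over their backs; the gripper's body (76 mm by 85 mm) begins 54 mm behind the grasp point. The pads swing forward as they close: fully open they stand 13 mm farther back than shut.
Start: joints at [-1.259, 0.326, -0.193, 1.052, 0, 1.437], TCP at [0.237, -0.496, 0.221] pointing down, gripper open.
Joint ranges: [-2.65, 2.65], [-0.97, 1.79], [-1.3, 1.35], [-1.93, 2.1], [-1.47, 1.37], [-3.14, 3.14]. Speed limits (rad/s): [2.57, 2.57, 3.14, 3.14, 3.14, 3.14].

## Interface

Orientations are given as a 3x3 rotation matrix whose columns are the frame's x, y, z axes.
In Python, from workcell import r gives the robot as it stands.
- The arm moves only by the tool move_arm, never from a script. Its argument "series" is one flat list of numbers, 5 for each row, row after row: the gripper command: -1 is shut, 1 is fully open, values between are in proportion, then the shift along the tool's x, y, z in m, then the turn about the tool's z in degrees. In form: [fingers, tx, ty, tz, spin, fingers, tx, ty, tz, spin, ...]. A call has 1 to 12 rows; each row shifts and turns the commanded pose from where the row before left it, along the tool's axes as they then stand; what a row does not reach is not made up. A row lasts 1/12 s, in which the tool goes at most 41.7 mm and 7.16 degrees, less where a joint would pass 70% of its speed; a pose out of reach is approached as far as the arm can. A call is refused whole if a number of a shift passes 0.0417 or a number of a turn 7.16, either way. A call with a gripper value outside its range is refused whole. The fingers move at their own pace and stop on an object; the grip force is fixed at half the most. Time passes only in rows, so rows that do not move let the fingers close. It gives the time, the measured TCP pose, the force, the opening and the grip force at its end, in the units of the state.
- r.get_obs(): the state, without advancing time (a new reading comes with each control period).
- r.grab_frame(name): name is "side" or "top"; returns (picture, depth): 400x640x3 uint8, blue, green, red; 400x640 float32, m along the optical axis (not along the pixel's ray), 0 where there is no reading.
- r.camera_info(name): a dict with "K" (3x3 intrinsics, pixels), "dist_coeffs" ([k1, k2, p1, p2, k3] as OpenCV has them; the pictures are not rectified), "R" (3x3) and "t" (3): a world point X has camera coordinates R X + t. Camera axes: x right, y down, z forward; pixel columns grow to the right and rows downward; lengths in m; the calibration is good to about 2 mm. A picture is of the moment at which its call begins. camera_info takes no time and is no camera call.
- r.finish_job(): hands the job in; it is judged then, once.
The state is a dict: "time": time; "q": joint angles; "dq": joint speeds; "joint_torque": joint torques, N m; "tcp_pos": TCP position; "tcp_rot": TCP orientation; "force": force on the tool from outside, world axes, zero at the start; "ft_torque": the same for the moment, N m; "width": finger opening in m; "grip_force": force on a finger pad.
Only numpy, scipy, OpenCV 4.12 (cv2) and the standard library are available. Lean on these libraries where they do the work, as an engineer would, in place of code of your own. Each camera call takes 0.05 s, during which the arm holds its last target. There are 200 camera calls.

## Working session

There is one attempt and no reset: what is moved stays moved. The work goes in short steps, Python scripts to look and compute and a tool call to move; the robot and the scene stay as the last step left them, time stands still between calls to the robot, and variables do not carry over. Pictures are saved under pics/ and viewed, at most 10 in all, crops included, and the job is handed in when it is done.

Besides the shell and the picture viewer there is one more tool, called after "Emit:" as name(argument=value, ...) on one line, values as JSON. move_arm: Moves the arm, as the interface text tells. Its arguments: {"type":"object","properties":{"series":{"type":"array","items":{"type":"number"}}},"required":["series"]}

```bash
mkdir -p pics; cat > h.py <<'E'
from workcell import r
import numpy as np, cv2
def snap(n,fn=None):
    p,d=r.grab_frame(n)
    np.save(f'{n}_d.npy',d); np.save(f'{n}_p.npy',p)
    if fn: cv2.imwrite('pics/'+fn,p)
    return p,d
def load(n): return np.load(f'{n}_p.npy'),np.load(f'{n}_d.npy')
def w(n,uv,z=None,d=None):
    c=r.camera_info(n);K=np.array(c['K']);D=np.array(c['dist_coeffs']);R=np.array(c['R']);t=np.array(c['t'])
    o=[]
    for i,(u,v) in enumerate(uv):
        x=cv2.undistortPoints(np.array([[[u,v]]],float),K,D)[0,0]
        ray=R.T@np.array([x[0],x[1],1]);C=-R.T@t
        s=(z[i] if np.ndim(z) else z) if z is not None else None
        o.append(C+ray*((s-C[2])/ray[2]) if s is not None else C+ray*d[int(v),int(u)])
    return np.array(o)
def px(n,X):
    c=r.camera_info(n);R=np.array(c['R'])
    return cv2.projectPoints(np.array(X,float).reshape(-1,3),cv2.Rodrigues(R)[0],np.array(c['t'],float),np.array(c['K']),np.array(c['dist_coeffs']))[0][:,0]
E
python3 - <<'E'
from h import *
snap('top','t1.png');snap('side','s1.png')
for n in('top','side'):
    c=r.camera_info(n);print(n,(-np.array(c['R']).T@c['t']).round(3))
o=r.get_obs();print(o['tcp_pos'],o['tcp_rot'],o['time'])
E
```

```text
top [0.419 0.005 1.731]
side [0.053 1.048 0.833]
[ 0.23696418 -0.49572113  0.22038222] [[ 9.02289458e-01  4.31130458e-01 -5.12001729e-04]
 [ 4.31130725e-01 -9.02288249e-01  1.48789958e-03]
 [ 1.79505683e-04 -1.56325578e-03 -9.99998762e-01]] 0.1
```

View pics/t1.png

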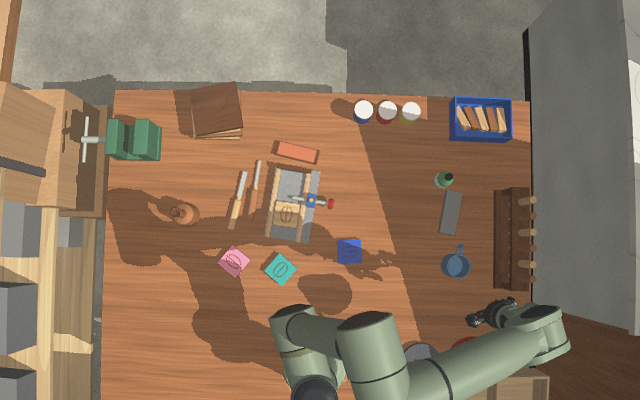

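View pics/s1.png

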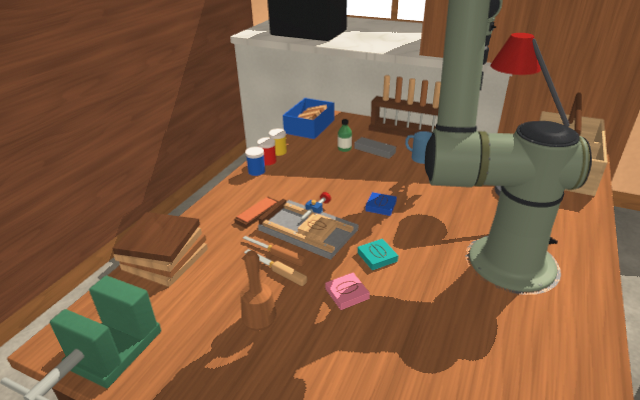

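Top view: candidates for the blank are pink (234,262), teal (280,269), blue (349,251), wooden in the jig (287,213). I choose the wooden one. The red knob is at (331,204), and the end stop is toward the strop at (297,152). Close crop to check.

```bash
python3 - <<'E'
from h import *
p,d=load('top')
cv2.imwrite('pics/t2.png',cv2.resize(p[155:255,250:350],None,fx=6,fy=6,interpolation=cv2.INTER_CUBIC))
p,d=load('side')
cv2.imwrite('pics/s2.png',cv2.resize(p[180:270,235:355],None,fx=6,fy=6,interpolation=cv2.INTER_CUBIC))
E
```

```text
(no output)
```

View pics/t2.png

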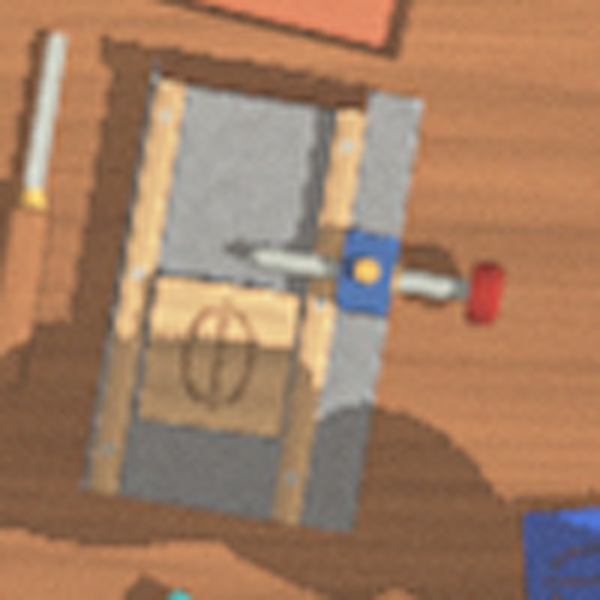

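View pics/s2.png

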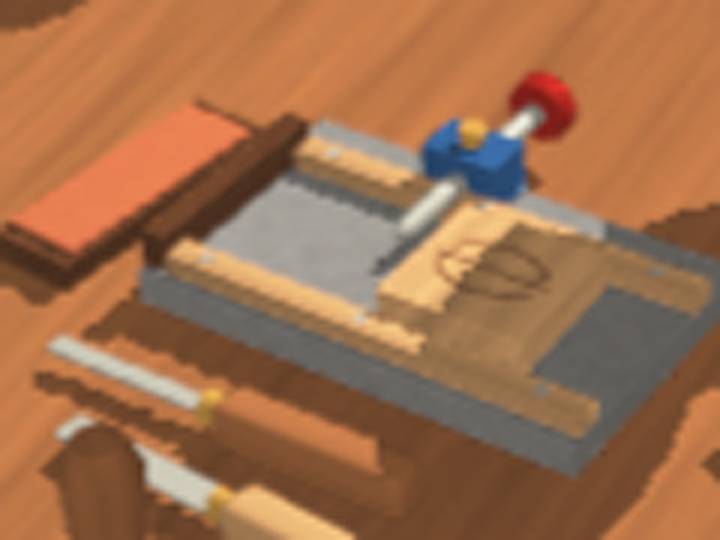

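The wooden blank lies in the channel right behind the bolt. In the top crop the knob head is at (486,293), the brass cap at (368,270), and bed corners at (423,100), (353,530) and (82,487). In the side crop the cap is at (472,130), the knob at (543,105), and bed corners at (578,440) and (142,270).

```bash
cat >> h.py <<'E'
def T(p,X):  # jig->world
    c,s=np.cos(p[2]),np.sin(p[2]);X=np.atleast_2d(X)
    return np.c_[p[0]+c*X[:,0]-s*X[:,1],p[1]+s*X[:,0]+c*X[:,1],X[:,2]]
def crop(c,o): return (np.array(c,float)+.5)/6-.5+np.array(o)
E
python3 - <<'E'
from h import *
from scipy.optimize import least_squares
mt=np.array([[125,-90,20],[-125,-90,20],[-125,65,20],[20,-75,60],[20,-142,47]])/1e3
ut=crop([[423,100],[353,530],[82,487],[368,270],[486,293]],(250,155))
ms=np.array([[-125,65,20],[125,65,20],[20,-75,58],[20,-142,34]])/1e3
us=crop([[578,440],[142,270],[472,130],[543,105]],(235,180))
print(w('top',ut,mt[:,2]).round(3)); print(w('side',us,ms[:,2]).round(3))
f=lambda p:np.r_[(px('top',T(p,mt))-ut).ravel(),(px('side',T(p,ms))-us).ravel()]
s=least_squares(f,[.53,.17,-.1],loss='soft_l1');p=s.x
print(p,f(p).reshape(-1,2).round(1).tolist()); np.save('jig.npy',p)
b=w('top',crop([[150,275],[302,290],[287,437],[137,418]],(250,155)),.042)
c,s_=np.cos(p[2]),np.sin(p[2]);q=b[:,:2]-p[:2]
print('blank jig',(q@np.array([[c,-s_],[s_,c]])).round(4).tolist())
print(T(p,[[.02,-.142,.034],[.02,-.187,.034],[-.01,0,.03]]))
o=r.get_obs()
E
```

```text
[[ 0.665 -0.001  0.02 ]
 [ 0.42   0.032  0.02 ]
 [ 0.44   0.185  0.02 ]
 [ 0.564  0.027  0.06 ]
 [ 0.554 -0.039  0.047]]
[[ 0.438  0.18   0.02 ]
 [ 0.682  0.15   0.02 ]
 [ 0.562  0.027  0.058]
 [ 0.554 -0.04   0.034]]
[ 0.55287981  0.1032883  -0.1304186 ] [[0.3, -0.0], [0.3, 0.8], [0.3, 0.7], [0.1, 0.2], [0.3, -0.2], [-0.5, 1.0], [-1.2, 0.1], [-0.1, -0.1], [-0.0, 0.0]]
blank jig [[0.0002, 0.0459], [0.0052, -0.0395], [-0.0772, -0.0443], [-0.0799, 0.04]]
[[ 0.55424297 -0.04010675  0.034     ]
 [ 0.54839076 -0.08472459  0.034     ]
 [ 0.54296473  0.1045888   0.03      ]]
```

Blank centre is at jig x ≈ -0.038, and the jig fit has residuals around 1 px (≈2 mm). Next I spin so the tool's y lies along jig x, then travel to the knob.

Emit:
move_arm(series=[1,0,0,0,-7.12,1,0,0,0,-7.12,1,0,0,0,-7.12,1,0,0,0,-7.12,1,0,0,0,-7.12,1,0,0,0,-7.12,1,0,0,0,-7.12,1,0,0,0,-7.12,1,0.025,0.013,0,0,1,0.03,0.015,0,0,1,0.03,0.015,0,0,1,0.03,0.015,0,0])

```text
time: 1.1
tcp_pos: [0.3099, -0.3884, 0.2206]
tcp_rot: [[0.132, 0.991, -0.0], [0.991, -0.132, 0.001], [0.001, -0.001, -1.0]]
force: [-0.2, 0.7, 0.6]
width: 0.0854
grip_force: 0.0
```

Emit:
move_arm(series=[1,0.03,0.0155,0,0,1,0.03,0.0155,0,0,1,0.03,0.0155,0,0,1,0.03,0.0155,0,0,1,0.03,0.0155,0,0,1,0.03,0.0155,0,0,1,0.03,0.0155,0,0,1,0.03,0.0155,0,0,1,0.03,0.0155,0,0,1,0.03,0.0155,0,0,1,0.03,0.0155,0,0,1,0.03,0.0155,0,0])

```text
time: 2.1
tcp_pos: [0.5415, -0.0555, 0.2207]
tcp_rot: [[0.13, 0.991, -0.001], [0.991, -0.13, 0.0], [-0.0, -0.001, -1.0]]
force: [0.7, -0.5, 1.3]
width: 0.0856
grip_force: 0.0
```

```bash
cat > go.py <<'E'
import sys
from h import *
o=r.get_obs();p=np.load('jig.npy');R=np.array(o['tcp_rot']);x=np.array(o['tcp_pos'])
Rj=np.array([[np.cos(p[2]),-np.sin(p[2]),0],[np.sin(p[2]),np.cos(p[2]),0],[0,0,1]])
print('t',o['time'],'jig pos mm',(1e3*Rj.T@(x-[p[0],p[1],0])).round(1),'yaw x in jig',np.degrees(np.arctan2(*(Rj.T@R)[[1,0],0])).round(2),'F jig',(Rj.T@o['force']).round(1),'w',round(o['width'],4),'grip',o['grip_force'],'q',np.round(o['q'],2))
if len(sys.argv)>3:
    t=T(p,np.array([[float(a) for a in sys.argv[1:4]]])/1e3)[0]
    print('tool delta mm',(1e3*R.T@(t-x)).round(1))
E
python3 go.py 20 -142 34
```

```text
t 2.1 jig pos mm [   9.4 -158.9  220.7] yaw x in jig 89.99 F jig [ 0.8 -0.4  1.3] w 0.0856 grip 0.0 q [-0.24  0.32 -0.21  1.05 -0.    1.46]
tool delta mm [ 16.9  10.8 186.7]
```

Emit:
move_arm(series=[1,0.0,0.0,0.03,0,1,0,0,0.03,0,1,0,0,0.03,0,1,0,0,0.02,0,1,0,0,0,0,1,0,0,0,0])

```text
time: 2.6
tcp_pos: [0.5399, -0.0568, 0.1102]
tcp_rot: [[0.13, 0.991, -0.003], [0.991, -0.13, 0.001], [0.0, -0.003, -1.0]]
force: [0.5, -0.2, 0.7]
width: 0.0856
grip_force: 0.0
```

```bash
python3 go.py 20 -142 36
```

```text
t 2.6 jig pos mm [   7.9 -160.5  110.2] yaw x in jig 89.98 F jig [ 0.5 -0.2  0.7] w 0.0856 grip 0.0 q [-0.24  0.42 -0.37  0.79  0.    1.46]
tool delta mm [18.4 12.3 74.1]
```

Align, then look from this height.

Emit:
move_arm(series=[1,0.0092,0.0061,0,0,1,0.0092,0.0061,0,0,1,0,0,0.015,0,1,0,0,0.015,0,1,0,0,0,0,1,0,0,0,0])

```text
time: 3.1
tcp_pos: [0.5563, -0.0399, 0.0818]
tcp_rot: [[0.13, 0.992, 0.001], [0.992, -0.13, 0.0], [0.0, 0.001, -1.0]]
force: [0.2, -0.5, 0.7]
width: 0.0853
grip_force: 0.0
```

```bash
python3 go.py 20 -142 36; python3 - <<'E'
from h import *
p,d=snap('side')
q,_=snap('top')
a=cv2.resize(p[150:250,270:370],None,fx=4,fy=4,interpolation=cv2.INTER_CUBIC)
b=cv2.resize(q[155:255,280:380],None,fx=4,fy=4,interpolation=cv2.INTER_CUBIC)
cv2.imwrite('pics/s3.png',np.hstack([a,b]))
E
```

```text
t 3.1 jig pos mm [  22.  -141.5   81.8] yaw x in jig 90.02 F jig [ 0.3 -0.4  0.7] w 0.0853 grip 0.0 q [-0.2   0.47 -0.36  0.74  0.    1.5 ]
tool delta mm [-0.5 -2.1 45.8]
```

View pics/s3.png

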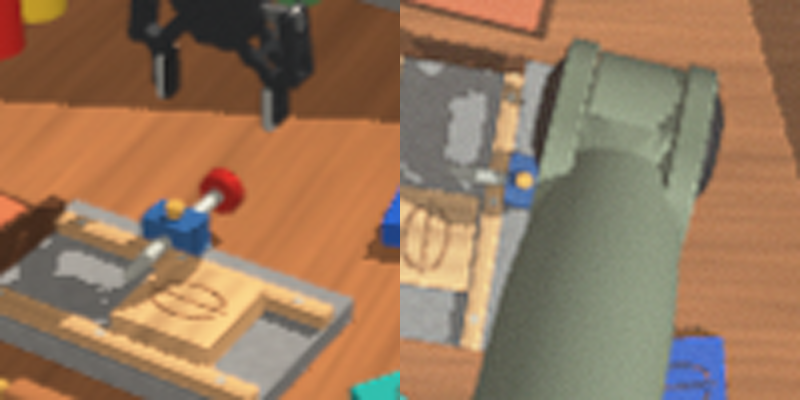

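The fingers straddle the knob head along jig x (side view: tips at (165,90) and (275,120), knob at (222,190)). Now descend and close.

Emit:
move_arm(series=[1,0,-0.002,0.015,0,1,0,0,0.015,0,1,0,0,0.014,0,1,0,0,0,0,-1,0,0,0,0,-1,0,0,0,0,-1,0,0,0,0,-1,0,0,0,0,-1,0,0,0,0,-1,0,0,0,0,-1,0,0,0,0,-1,0,0,0,0])

```text
time: 4.2
tcp_pos: [0.5553, -0.0406, 0.0411]
tcp_rot: [[0.13, 0.991, 0.004], [0.991, -0.13, -0.001], [-0.001, 0.004, -1.0]]
force: [-6.4, 1.0, 28.2]
width: -0.0
grip_force: 14.5
```

```bash
python3 go.py
```

```text
t 4.2 jig pos mm [  21.2 -142.4   41.1] yaw x in jig 89.98 F jig [-6.5  0.2 28.2] w -0.0 grip 14.46257259944332 q [-0.21  0.52 -0.41  0.64 -0.    1.5 ]
```

```bash
python3 - <<'E'
from h import *
p,d=snap('side')
a=cv2.resize(p[150:250,270:370],None,fx=6,fy=6,interpolation=cv2.INTER_CUBIC)
cv2.imwrite('pics/s4.png',a)
print(px('side',[r.get_obs()['tcp_pos']]))
E
```

```text
[[324.80782098 195.0459783 ]]
```

View pics/s4.png

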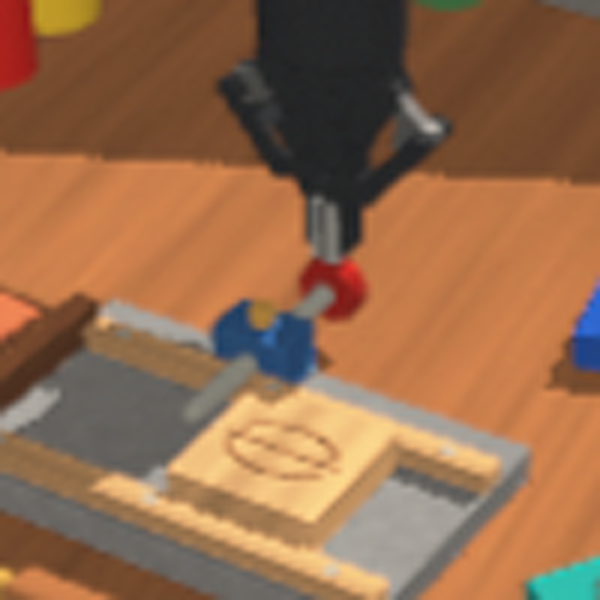

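The fingers shut on top of the head instead of around it: the tip is at crop (328,262), right where the TCP projects. So the real tips stand about 30 mm higher than assumed. I'll quantify this from the earlier view and the depth picture.

```bash
python3 - <<'E'
from h import *
pj=np.load('jig.npy')
def tojig(X):
    c,s=np.cos(pj[2]),np.sin(pj[2]);q=X[:,:2]-pj[:2];return np.c_[q@np.array([[c,-s],[s,c]]),X[:,2]].round(4)
uv=np.array([[165,92],[275,124]])/4+[270,150]
for z in(.076,.09,.106,.116): print(z,tojig(w('side',uv,z)).tolist())
p,d=load('side')
g=[(u/6+270,v/6+150) for u,v in[(318,240),(333,250),(318,215),(332,290),(340,310),(330,225)]]
print(tojig(w('side',g,d=d)).tolist())
# depth sanity: bed, blank top
print(tojig(w('side',[(u/6+270,v/6+150) for u,v in[(280,440),(380,540),(420,350)]],d=d)).tolist())
o=r.get_obs();print(o['q'],o['tcp_pos'])
E
```

```text
0.076 [[0.0976, -0.1841, 0.076], [-0.0025, -0.1871, 0.076]]
0.09 [[0.0844, -0.1646, 0.09], [-0.0139, -0.1675, 0.09]]
0.106 [[0.0692, -0.1423, 0.106], [-0.027, -0.1451, 0.106]]
0.116 [[0.0598, -0.1284, 0.116], [-0.0351, -0.1312, 0.116]]
[[0.0222, -0.1341, 0.064], [0.0107, -0.13, 0.064], [-0.6189, 0.8716, 0.833], [0.0133, -0.1328, 0.037], [0.0075, -0.131, 0.0277], [0.0149, -0.1343, 0.0753]]
[[-0.036, -0.0066, 0.0411], [-0.102, 0.0115, 0.0207], [-0.0267, -0.1544, 0.0008]]
[-2.05465428e-01  5.18966671e-01 -4.06949672e-01  6.40528843e-01
 -1.94296123e-04  1.49603738e+00] [ 0.5552723  -0.04060323  0.04109341]
```

Emit:
move_arm(series=[-1,0,0,-0.01,0,-1,0,0,-0.015,0,1,0,0,-0.015,0,1,0,0,0,0,1,0,0,0,0,1,0,0,0,0,1,0,0,0,0,1,0,0,0,0,1,0,0,0,0])

```text
time: 5.0
tcp_pos: [0.553, -0.0401, 0.0763]
tcp_rot: [[0.131, 0.991, -0.001], [0.991, -0.131, 0.0], [0.0, -0.001, -1.0]]
force: [-0.3, -0.4, 0.6]
width: 0.0834
grip_force: 0.0
```

```bash
python3 go.py 20 -142 6; python3 -c "
from workcell import r;print(r.finger_overhang)"
```

```text
t 5.0 jig pos mm [  18.8 -142.2   76.3] yaw x in jig 89.97 F jig [-0.2 -0.4  0.6] w 0.0834 grip 0.0 q [-0.21  0.47 -0.37  0.72  0.    1.5 ]
tool delta mm [ 0.2  1.3 70.3]
0.019
```

Emit:
move_arm(series=[1,0,0.0013,0.015,0,1,0,0,0.015,0,1,0,0,0.015,0,1,0,0,0.01,0,1,0,0,0,0])

```text
time: 5.42
tcp_pos: [0.5528, -0.04, 0.0197]
tcp_rot: [[0.131, 0.991, -0.004], [0.991, -0.131, 0.001], [0.0, -0.004, -1.0]]
force: [-0.5, 0.5, 0.2]
width: 0.0856
grip_force: 0.0
```

Emit:
move_arm(series=[1,0,0,0.007,0,1,0,0,0.007,0,1,0,0,0,0,1,0,0,0,0])

```text
time: 5.75
tcp_pos: [0.5547, -0.0404, 0.008]
tcp_rot: [[0.13, 0.991, -0.0], [0.991, -0.13, 0.0], [0.0, -0.0, -1.0]]
force: [-0.0, 0.3, 0.1]
width: 0.0851
grip_force: 0.0
```

Emit:
move_arm(series=[0,0,0,0,0,0,0,0,0,0,-0.6,0,0,0,0,-0.6,0,0,0,0,-0.6,0,0,0,0,-0.6,0,0,0,0])

```text
time: 6.25
tcp_pos: [0.554, -0.0403, 0.0089]
tcp_rot: [[0.131, 0.991, -0.001], [0.991, -0.131, -0.0], [-0.0, -0.001, -1.0]]
force: [-3.3, 0.8, 8.6]
width: 0.0337
grip_force: 58.9
```

```bash
python3 go.py 20 -142 6
```

```text
t 6.25 jig pos mm [  19.8 -142.2    8.9] yaw x in jig 89.97 F jig [-3.4  0.4  8.6] w 0.0337 grip 58.88633720576763 q [-0.21  0.57 -0.43  0.58 -0.    1.5 ]
tool delta mm [0.2 0.2 2.9]
```

Head gripped (34 mm, 59 N). Pull along the tool's -x.

Emit:
move_arm(series=[-0.6,-0.005,0,0,0,-0.6,-0.006,0,0,0,-0.6,-0.006,0,0,0,-0.6,-0.006,0,0,0,-0.6,-0.006,0,0,0,-0.6,-0.006,0,0,0,-0.6,-0.005,0,0,0,-0.6,-0.004,0,0,0,-0.6,-0.002,0,0,0,-0.6,0,0,0,0])

```text
time: 7.08
tcp_pos: [0.548, -0.085, 0.0088]
tcp_rot: [[0.131, 0.991, -0.001], [0.991, -0.131, 0.003], [0.003, -0.001, -1.0]]
force: [-2.9, 4.3, 8.8]
width: 0.0337
grip_force: 58.9
```

```bash
python3 go.py 20 -187 8
```

```text
t 7.0833 jig pos mm [  19.6 -187.3    8.8] yaw x in jig 89.97 F jig [-3.4  3.9  8.8] w 0.0337 grip 58.94940158352256 q [-0.29  0.57 -0.43  0.58  0.    1.41]
tool delta mm [0.3 0.4 0.8]
```

Emit:
move_arm(series=[-0.6,-0.001,0,0,0,-0.6,0,0,0,0,-0.6,0,0,0,0,1,0,0,0,0,1,0,0,0,0,1,0,0,0,0,1,0,0,0,0,1,0,0,0,0,1,0,0,-0.025,0,1,0,0,-0.035,0,1,0,0,-0.035,0,1,0,0,0,0])

```text
time: 8.08
tcp_pos: [0.5531, -0.0884, 0.1094]
tcp_rot: [[0.131, 0.991, 0.01], [0.991, -0.13, -0.003], [-0.002, 0.01, -1.0]]
force: [1.9, -0.9, 0.1]
width: 0.0853
grip_force: 0.0
```

Emit:
move_arm(series=[0,0,0,0,-7.12,0,0,0,0,-7.12,0,0,0,0,-7.12,0,0,0,0,-7.12,0,0,0,0,-7.12,0,0,0,0,-7.12,0,0,0,0,-7.12,0,0,0,0,-7.12,0,0,0,0,-7.12,0,0,0,0,-7.12,0,0,0,0,-7.12,0,0,0,0,-7.12])

```text
time: 9.08
tcp_pos: [0.5488, -0.0872, 0.1029]
tcp_rot: [[-0.979, 0.203, 0.0], [0.203, 0.979, -0.0], [-0.0, -0.0, -1.0]]
force: [-0.2, 0.9, 0.0]
width: 0.0426
grip_force: 0.0
```

Emit:
move_arm(series=[-0.2,0,0,0,-4.53,-0.2,0,0,0,0,-0.2,0,0,0,0])

```text
time: 9.33
tcp_pos: [0.5487, -0.0871, 0.1029]
tcp_rot: [[-0.991, 0.133, -0.0], [0.133, 0.991, -0.0], [0.0, -0.0, -1.0]]
force: [-0.2, -0.5, -1.0]
width: 0.0342
grip_force: 0.0
```

```bash
python3 go.py -100 0 100; python3 - <<'E'
from h import *
p,d=snap('side')
cv2.imwrite('pics/s5.png',cv2.resize(p[150:270,230:390],None,fx=5,fy=5,interpolation=cv2.INTER_CUBIC))
E
```

```text
t 9.3333 jig pos mm [  20.6 -189.3  102.9] yaw x in jig 179.82 F jig [-0.2 -0.6 -1. ] w 0.0342 grip 0.0 q [-0.29  0.44 -0.34  0.78 -0.   -0.16]
tool delta mm [121.2 188.9   2.9]
```

View pics/s5.png

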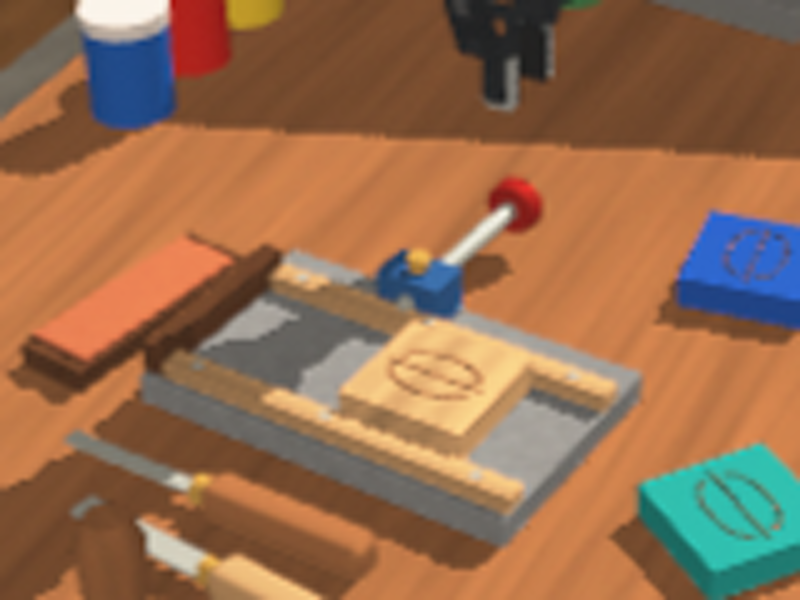

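The knob is fully out (side crop (515,203)) and the channel is clear. Now go behind the blank.

Emit:
move_arm(series=[-0.2,0.022,0.031,0,0,-0.2,0.022,0.0315,0,0,-0.2,0.022,0.0315,0,0,-0.2,0.022,0.0315,0,0,-0.2,0.022,0.0315,0,0,-0.2,0.022,0.032,0,0,-0.2,0,0,0,0,-0.2,0,0,0.02,0,-0.2,0,0,0.02,0,-0.2,0,0,0,0])

```text
time: 10.22
tcp_pos: [0.4406, 0.1175, 0.0607]
tcp_rot: [[-0.991, 0.132, -0.004], [0.132, 0.991, -0.001], [0.004, -0.001, -1.0]]
force: [-0.1, -0.1, 0.0]
width: 0.0343
grip_force: 0.0
```

```bash
python3 go.py -110 0 12
```

```text
t 10.2167 jig pos mm [-113.2   -0.5   60.7] yaw x in jig 179.91 F jig [-0.1 -0.1  0. ] w 0.0343 grip 0.0 q [ 0.1   0.35 -0.64  0.59 -0.    0.23]
tool delta mm [-3.4  0.6 48.7]
```

Emit:
move_arm(series=[-0.2,0,0,0.018,0,-0.2,0,0,0.018,0,-0.2,0,0,0.01,0,-0.2,0,0,0,0,-0.2,0,0,0,0])

```text
time: 10.63
tcp_pos: [0.4427, 0.1172, 0.0173]
tcp_rot: [[-0.991, 0.132, -0.001], [0.132, 0.991, -0.0], [0.001, -0.0, -1.0]]
force: [-0.1, -0.1, 0.4]
width: 0.034
grip_force: 0.0
```

Emit:
move_arm(series=[-0.2,-0.008,0,0,0,-0.2,-0.008,0,0,0,-0.2,-0.008,0,0,0,-0.2,-0.008,0,0,0,-0.2,-0.008,0,0,0,-0.2,-0.008,0,0,0,-0.2,0,0,0,0])

```text
time: 11.22
tcp_pos: [0.4929, 0.1111, 0.0174]
tcp_rot: [[-0.991, 0.132, 0.003], [0.132, 0.991, -0.0], [-0.003, 0.0, -1.0]]
force: [1.1, 1.1, -0.6]
width: 0.0343
grip_force: 0.0
```

```bash
python3 go.py 19 0 12; python3 - <<'E'
from h import *
p,d=snap('side')
cv2.imwrite('pics/s6.png',cv2.resize(p[150:270,230:390],None,fx=5,fy=5,interpolation=cv2.INTER_CUBIC))
E
```

```text
t 11.2167 jig pos mm [-60.5  -0.   17.4] yaw x in jig 179.91 F jig [ 0.9  1.2 -0.6] w 0.0343 grip 0.0 q [ 0.08  0.48 -0.56  0.52 -0.    0.21]
tool delta mm [-79.5   0.2   5.6]
```

View pics/s6.png

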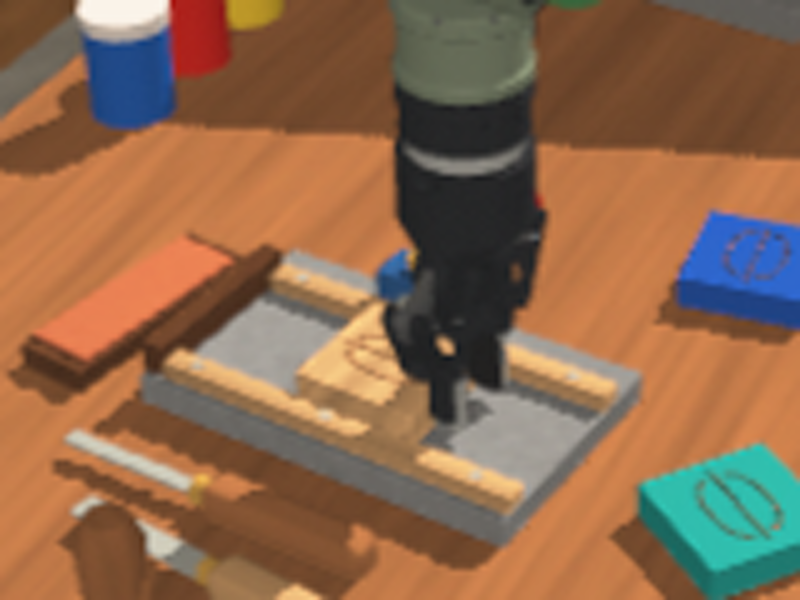

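The fingers are in the channel behind the blank, which has advanced square. Continue.

Emit:
move_arm(series=[-0.2,-0.008,0,0.001,0,-0.2,-0.008,0,0.001,0,-0.2,-0.008,0,0,0,-0.2,-0.008,0,0,0,-0.2,-0.008,0,0,0,-0.2,-0.008,0,0,0,-0.2,-0.008,0,0,0,-0.2,-0.008,0,0,0,-0.2,-0.006,0,0,0,-0.2,-0.003,0,0,0,-0.2,0,0,0,0])

```text
time: 12.18
tcp_pos: [0.5636, 0.1016, 0.0151]
tcp_rot: [[-0.991, 0.131, 0.001], [0.131, 0.991, 0.0], [-0.001, 0.0, -1.0]]
force: [0.2, 0.4, -0.4]
width: 0.0343
grip_force: 0.0
```

```bash
python3 go.py 19 0 15
```

```text
t 12.1833 jig pos mm [10.8 -0.2 15.1] yaw x in jig 179.93 F jig [ 0.2  0.4 -0.4] w 0.0343 grip 0.0 q [ 0.05  0.58 -0.38  0.61 -0.    0.18]
tool delta mm [-8.2  0.3  0.1]
```

Emit:
move_arm(series=[-0.2,-0.003,0,0,0,-0.2,-0.003,0,0,0,-0.2,-0.002,0,0,0,-0.2,-0.001,0,0,0,-0.2,0,0,0,0])

```text
time: 12.6
tcp_pos: [0.5718, 0.1006, 0.0152]
tcp_rot: [[-0.991, 0.131, 0.0], [0.131, 0.991, 0.0], [-0.0, 0.0, -1.0]]
force: [-0.3, -1.4, -0.3]
width: 0.0341
grip_force: 0.0
```

Emit:
move_arm(series=[-0.2,-0.001,0,0,0,-0.2,-0.001,0,0,0,-0.2,0,0,0,0])

```text
time: 12.85
tcp_pos: [0.572, 0.1006, 0.0149]
tcp_rot: [[-0.991, 0.131, -0.003], [0.131, 0.991, 0.0], [0.003, -0.0, -1.0]]
force: [-5.6, 0.7, 4.1]
width: 0.0342
grip_force: 2.6
```

```bash
python3 go.py 19 0 15
```

```text
t 12.85 jig pos mm [19.3 -0.2 14.9] yaw x in jig 179.96 F jig [-5.7 -0.   4.1] w 0.0342 grip 2.5593314319849014 q [ 0.05  0.59 -0.35  0.63  0.    0.18]
tool delta mm [ 0.3  0.2 -0.1]
```

Firm contact (−5.7 N) at the predicted 19 mm. Hold, back off, rise, and turn back.

Emit:
move_arm(series=[-0.2,0,0,0,0,-0.2,0,0,0,0,-0.2,0,0,0,0,-0.2,0.006,0,0,0,-0.2,0.012,0,0,0,-0.2,0,0,-0.03,0,-0.2,0,0,-0.03,0,-0.2,0,0,-0.03,0,-1,0,0,0,0,-1,0,-0.03,0,0,-1,0,-0.03,0,0,-1,0,-0.03,0,0])

```text
time: 13.85
tcp_pos: [0.5443, 0.0128, 0.1053]
tcp_rot: [[-0.992, 0.129, 0.002], [0.129, 0.992, -0.001], [-0.002, -0.0, -1.0]]
force: [0.3, -0.1, -0.8]
width: 0.0002
grip_force: 0.0
```

Emit:
move_arm(series=[-1,0,-0.03,0,0,-1,0,-0.03,0,0,-1,0,-0.03,0,0,-1,0,-0.04,0,0,-1,0,0,0,7.12,-1,0,0,0,7.12,-1,0,0,0,7.12,-1,0,0,0,7.12,-1,0,0,0,7.12,-1,0,0,0,7.12,-1,0,0,0,7.12,-1,0,0,0,7.12])

```text
time: 14.85
tcp_pos: [0.5273, -0.1157, 0.1049]
tcp_rot: [[-0.425, 0.905, 0.001], [0.905, 0.425, -0.001], [-0.001, 0.001, -1.0]]
force: [0.2, 0.1, 0.2]
width: 0.0
grip_force: 0.0
```

Emit:
move_arm(series=[-1,0,0,0,7.12,-1,0,0,0,7.12,-1,0,0,0,7.12,-1,0,0,0,7.12,-1,0,0,0,4.5,-1,0,0,0,0,-1,0,0,0,0])

```text
time: 15.43
tcp_pos: [0.527, -0.1156, 0.105]
tcp_rot: [[0.128, 0.992, 0.001], [0.992, -0.128, -0.001], [-0.0, 0.001, -1.0]]
force: [-0.5, 0.5, 0.6]
width: -0.0002
grip_force: 0.0
```

```bash
python3 go.py 20 -225 17; python3 - <<'E'
from h import *
p,d=snap('side');q,_=snap('top')
a=cv2.resize(p[165:265,255:355],None,fx=4,fy=4,interpolation=cv2.INTER_CUBIC)
b=cv2.resize(q[155:255,260:360],None,fx=4,fy=4,interpolation=cv2.INTER_CUBIC)
cv2.imwrite('pics/s7.png',np.hstack([a,b]))
E
```

```text
t 15.4333 jig pos mm [   2.8 -220.3  105. ] yaw x in jig 90.12 F jig [-0.6  0.5  0.6] w -0.0002 grip 0.0 q [-0.35  0.41 -0.39  0.77 -0.    1.35]
tool delta mm [-4.7 17.1 88. ]
```

View pics/s7.png

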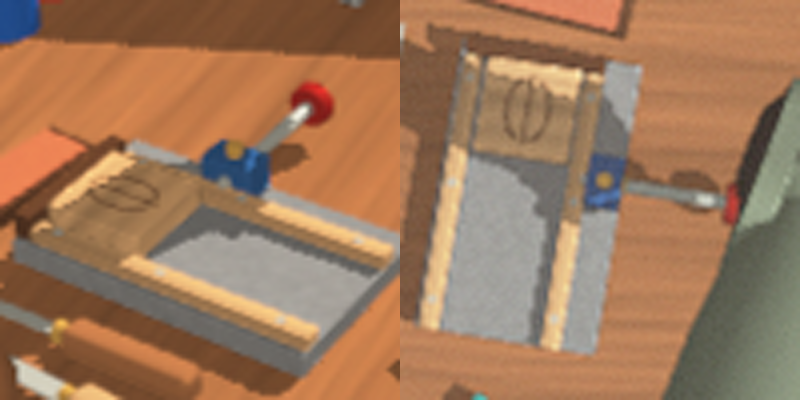

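The blank is seated against the stop and square (top crop (527,110)), with the knob still out. Now push the knob home.

Emit:
move_arm(series=[-1,-0.005,0.017,0,0,-1,0,0,0.025,0,-1,0,0,0.025,0,-1,0,0,0.025,0,-1,0,0,0.012,0,-1,0,0,0,0,-1,0,0,0,0])

```text
time: 16.12
tcp_pos: [0.5426, -0.1224, 0.0176]
tcp_rot: [[0.129, 0.992, -0.001], [0.992, -0.129, 0.0], [0.0, -0.001, -1.0]]
force: [-0.1, -0.4, 0.5]
width: -0.0001
grip_force: 0.0
```

```bash
python3 go.py 20 -162 17
```

```text
t 16.1167 jig pos mm [  19.1 -225.1   17.6] yaw x in jig 90.05 F jig [ 0.  -0.4  0.5] w -0.0001 grip 0.0 q [-0.35  0.55 -0.42  0.6  -0.    1.35]
tool delta mm [63.1  0.9  0.6]
```

Emit:
move_arm(series=[-1,0.006,0.001,0,0,-1,0.006,0,0,0,-1,0.006,0,0,0,-1,0.006,0,0,0,-1,0.006,0,0,0,-1,0.006,0,0,0,-1,0.006,0,0,0,-1,0.006,0,0,0,-1,0.006,0,0,0,-1,0.005,0,0,0,-1,0.002,0,0,0,-1,0,0,0,0])

```text
time: 17.12
tcp_pos: [0.5517, -0.0612, 0.0178]
tcp_rot: [[0.129, 0.992, -0.001], [0.992, -0.129, 0.001], [0.001, -0.001, -1.0]]
force: [0.3, -0.8, 0.8]
width: -0.0
grip_force: 0.0
```

Emit:
move_arm(series=[-1,0.001,0,0,0,-1,0.001,0,0,0,-1,0,0,0,0])

```text
time: 17.37
tcp_pos: [0.5522, -0.0602, 0.018]
tcp_rot: [[0.13, 0.991, -0.0], [0.991, -0.13, 0.0], [0.0, -0.0, -1.0]]
force: [0.9, 0.2, 1.2]
width: -0.0001
grip_force: 0.0
```

```bash
python3 go.py 20 -162 17
```

```text
t 17.3667 jig pos mm [  20.6 -162.2   18. ] yaw x in jig 89.99 F jig [0.9 0.3 1.2] w -0.0001 grip 0.0 q [-0.24  0.55 -0.42  0.6   0.    1.46]
tool delta mm [ 0.2 -0.6  1. ]
```

Emit:
move_arm(series=[-1,0.001,0,0,0,-1,0.001,0,0,0,-1,0.001,0,0,0,-1,0,0,0,0])

```text
time: 17.7
tcp_pos: [0.5525, -0.0583, 0.0181]
tcp_rot: [[0.131, 0.991, -0.0], [0.991, -0.131, -0.003], [-0.003, -0.0, -1.0]]
force: [-1.0, -5.4, -0.3]
width: -0.0001
grip_force: 2.3
```

```bash
python3 go.py
```

```text
t 17.7 jig pos mm [  20.6 -160.3   18.1] yaw x in jig 89.97 F jig [-0.3 -5.5 -0.3] w -0.0001 grip 2.2817364418581576 q [-0.24  0.55 -0.42  0.6  -0.    1.47]
```

Contact at the home stop. Back off, rise, and move clear for a check.

Emit:
move_arm(series=[-1,-0.015,0,0,0,-1,-0.02,0,0,0,-1,-0.02,0,-0.02,0,-1,-0.02,0,-0.03,0,-1,-0.02,0,-0.03,0,-1,-0.03,0,-0.01,0,-1,-0.03,0,0,0,-1,0,0,0,0,-1,0,0,0,0])

```text
time: 18.45
tcp_pos: [0.5324, -0.2119, 0.1083]
tcp_rot: [[0.133, 0.991, 0.001], [0.991, -0.133, 0.001], [0.001, 0.001, -1.0]]
force: [0.6, 0.3, -0.8]
width: 0.0
grip_force: 0.0
```

```bash
python3 go.py; python3 - <<'E'
from h import *
p,d=snap('side');q,_=snap('top')
a=cv2.resize(p[165:265,255:355],None,fx=4,fy=4,interpolation=cv2.INTER_CUBIC)
b=cv2.resize(q[155:255,260:360],None,fx=4,fy=4,interpolation=cv2.INTER_CUBIC)
cv2.imwrite('pics/s8.png',np.hstack([a,b]))
pj=np.load('jig.npy')
print('home knob/bolt tip expected in side crop',((px('side',T(pj,np.array([[20,-133,34],[20,-9,34]])/1e3))-[255,165])*4+2).round())
E
```

```text
t 18.45 jig pos mm [  20.7 -315.2  108.3] yaw x in jig 89.85 F jig [ 0.6  0.4 -0.8] w 0.0 grip 0.0 q [-0.51  0.46 -0.29  0.81  0.    1.2 ]
home knob/bolt tip expected in side crop [[276. 136.]
 [186. 218.]]
```

View pics/s8.png

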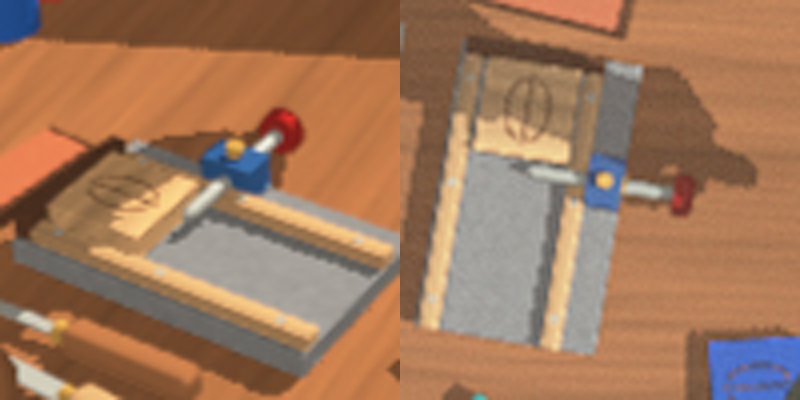

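The bolt is closed behind the blank: its tip is at (187,215) against an expected (186,218). The blank is against the stop and the arm is clear.

```bash
python3 -c "
from workcell import r;print(r.finish_job())"
```

```text
the job is handed in; nothing more can be done
None
```

I handed the job in at about 18.5 s: the blank is square against the end stop and the knob is fully home with its bolt behind the blank; no verdict came back, but the last pictures show all of this, with the arm clear and no sign of the other things having moved.

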